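# Shut and bolt the collar bin

### The arm

A 7-joint arm with a two-finger parallel gripper is mounted at the origin on a cart in front of the work surface, level with it; the furniture and walls round the work are solid. World frame = base frame: x ahead of the robot, y to its left, z up, the work surface at z = 0. Lengths are in m, angles in rad, forces in N, time in s.
With the tool pointing down it reaches from about 0.425 to 1.025 m from the base axis. Payload 9.4 kg.
Tool frame: the origin (TCP) lies midway between the tips of the shut fingers; the grasp point (between the pads) lies 19 mm behind it; z points along the fingers, y is the line along which they close (so a half turn about z gives the same grasp; the last joint's range is limited). The gripper opens to 93 mm and grips with 3 to 60 N. Pads are 15 mm wide; open, the fingers measure 128 mm over their backs; the gripper's body (75 mm by 188 mm) begins 65 mm behind the grasp point.
Start: joints at [1.069, 0.599, -0.003, 1.599, 0.002, 0.943, -0.08], TCP at [0.299, -0.661, 0.219] pointing down, gripper open.
Joint ranges: [-2.57, 2.57], [-0.35, 1.97], [-1.29, 1.29], [0.11, 2.56], [-1.05, 4.19], [0.11, 1.86], [-2.63, 2.63]. Speed limits (rad/s): [2.22, 2.22, 3.01, 3.01, 3.14, 3.14, 3.14].

### API

Orientations are given as a unit quaternion [x, y, z, w].
In Python, from workcell import env, optics gives the robot as it stands. The module is installed in compiled form; this text tells all that it offers.
- The arm moves only by the shell command python3 -m crank 'ROWS' [FORCE]. ROWS is JSON, a list of rows, each a list of 3 entries, a list of its own where there are three numbers: the shift along the tool's x, y, z scaled (see below), then the turn, a rotation vector about the tool's x, y, z scaled (see below), then the finger opening in mm, from 0 to 93. In form: [[[x, y, z], [wx, wy, wz], fingers], ...]. A call has 1 to 12 rows; each row is the pose to reach, as a shift and turn from the pose commanded when the call began, along the tool's axes at that moment, turning the shorter way round; what a row does not reach only later rows make up. The controller multiplies each number of a shift by 0.08 m and each number of a turn by 180 degrees. A row lasts 1/8 s, in which the tool goes at most 62.5 mm and 10.7 degrees, less where a joint would pass 70% of its speed; a pose out of reach is approached as far as the arm can. A call with a number of a shift or a turn outside -1 to 1 is refused whole. A call with a gripper value outside its range is refused whole. The fingers move at their own pace and stop on an object; FORCE is the grip in N (left out, the last holds). Time passes only in rows, so rows that repeat a pose let the fingers close. It gives the time, the measured TCP pose, the force, the opening and the grip force at its end, in the units of the state.
- env.state(): the state, without advancing time (a new reading comes with each control period).
- optics.snapshot(name): name is "scene" or "top" or "wrist"; returns a dict with "color" (420x560x3 uint8, red, green, blue), "fx", "fy", "cx", "cy" (pixels), "R" (3x3) and "t" (3): a world point X has camera coordinates R X + t. Camera axes: x right, y down, z forward; pixel columns grow to the right and rows downward; lengths in m; the calibration is good to about 2 mm. A picture is of the moment at which its call begins. There is no depth.
- env.sign_off(): hands the job in; it is judged then, once.
The state is a dict: "clock": time; "joint_positions": joint angles; "dq": joint speeds; "effort": joint torques, N m; "ee_pos": TCP position; "ee_rot": TCP orientation; "contact_force": force on the tool from outside, world axes, zero at the start; "moment": the same for the moment, N m; "finger_gap": finger opening in m; "finger_force": force on a finger pad.
Only numpy, scipy, OpenCV 4.12 (cv2) and the standard library are available. Lean on these libraries where they do the work, as an engineer would, in place of code of your own. Each camera call takes 0.05 s, during which the arm holds its last target. There are 200 camera calls.

### The job

Close the lid of the low steel bin that holds the pump collars, then bolt it: lift the bolt's handle up out of its notch, slide the bolt through the lid's staple, and lay the handle fully down in the other notch, which you will have to feel for because that plate is adjustable. Leave the lid shut, and do not move or knock over the pin, screwdriver, spanner and collar lying round the bin.

Things in the scene. Friction and masses are not known exactly. Their poses are not given: they have to be found in the camera images.
- bin: Low grey steel bin fixed to the table, 152 (x) by 230 (y) by 60 mm high. Origin: centre of its underside; x runs from its front (robot side) to its back, y to the left, along the bolt, z up. Numbers in mm below are in this frame. The front strip, x -76 to -30, is a closed deck at z 60 that carries the bolt; behind it an open trough lies under the lid.
- first_notch (a point): On the bolt's axis (x -48, y -50, z 76; parallel to y), beside the first notch. Bolt: 12 mm rod in saddles at y -85, 30, 70 (13 mm to each side of the axis, up to z 89). A thin upright plate stands at x -62 to -66, y -66 to -26, top z 84; the notch in it is 13 mm wide, centred at y -50, and the 8 mm rod of the handle lies down in it at the start.
- keeper_mid (a point): Middle of the home notch's range (x -48, y -8, z 76, on the axis); not the notch itself. The keeper, a second upright notched plate at x -67 to -71, top z 84, is adjustable: its 13 mm notch is centred anywhere 33 to 51 mm along +y from the first and must be felt or seen. Its edge runs from 22 mm before to 30 mm beyond its notch.
- grip (a point): Centre of the grip drum at the handle's end, 46 mm from the bolt's axis: a steel drum 18 mm across, 20 mm long, lying parallel to the bolt and turning freely on the handle; pinch its ends from above, fingers closing along the bin's y. Handle down: it points to -x, drum at x -94, z 76, out over the bin's front with only table below. Stopped on a plate's edge, the drum is 24 to 30 mm higher.
- staple_line (a point): Point on the bolt's axis (x -48, y 52, z 76) that the lid's staple surrounds when the lid is shut: a wire loop up to z 89 on a steel tongue at the lid's front edge. The bolt blocks the tongue if it is shot before the lid is shut.
- lid (a joint): Lid angle in rad: 0 shut, starts 0.35 to 0.8 open. Flat grey plate 3 mm thick, 100 (x) by 222 (y) mm, hinged along its far edge (bin frame x 66, z 61.5); top at z 64.5 when shut. Stiff hinge: it stays where it is left; a downward push of about 3 N halfway along it moves it.
- bolt (a joint): Bolt slide in m, growing along the bin's +y: 0 (within 1.5 mm) at the start, handle in the first notch; 0.033 to 0.051, with 2.5 mm play either way, in the keeper's notch; end stop 0.060. It slides against about 1.2 N of friction, only with the handle up clear of the plates (0.75 rad or more).
- handle (a joint): Handle angle about the bolt in rad: 0 level (down in a notch), growing as the drum is lifted; end stop 1.3. Off a notch it stops on a plate's edge at 0.5 to 0.72 rad. Friction holds it where it is left, so it does not fall by itself: 1 to 1.5 N at the drum moves it.
- pin_spare_1: Bystander: slim bare metal spindle pin standing upright, 26 mm wide, 110 mm high, loose, just right of the bin. Origin: centre of its foot, z up.
- driver_blue: Bystander: screwdriver with blue handle lying on the table left of the bin, 165 mm long, 27 mm thick. Origin: middle of its underside.
- spanner_13: Bystander: steel combination spanner lying flat on the table some way left of the bin, 159 mm long, 9 mm thick. Origin: middle of its underside.
- pump_collar_1: Bystander: cream pump collar, 28 mm wide, 34 mm high, standing left of the bin. Origin: centre of its underside.
- press_knob (a point): Foremost point of the tall green cap press behind the table's middle: the knob of its raised lever, 0.44 m above the table (radius 20 mm). Not part of the job; keep arm and wrist clear of it, above all when they cross from the left side of the table to the right: pass well in front of it.

How it is judged:
By the outcome, as a careful person would: the job done as asked, in the order asked, and still so for the second after the job is handed in, with the robot touching nothing.
It also fails if it takes over 51 s, if anything falls off the work surface, if the arm or the gripper's body presses on something with over 40 N, if the wrist force passes 120 N, or if a joint passes its speed limit or range.

## Working session

There is one attempt and no reset: what is moved stays moved. The work goes in short steps, Python scripts to look and compute and a shell command to move; the robot and the scene stay as the last step left them, time stands still between calls to the robot, and variables do not carry over. Pictures are saved under pics/ and viewed, at most 10 in all, crops included, and the job is handed in when it is done.

```bash
mkdir -p pics; cat > h.py <<'E'
import numpy as np, cv2
from workcell import env, optics
def snap(n,f):
    s=optics.snapshot(n); cv2.imwrite('pics/'+f+'.png',s['color'][:,:,::-1]); np.save('pics/'+f+'.npy',{k:s[k] for k in s},allow_pickle=True); return s
def load(f): return np.load('pics/'+f+'.npy',allow_pickle=True).item()
def ray(s,u,v):
    R=np.array(s['R']);t=np.array(s['t']);d=R.T@np.array([(u-s['cx'])/s['fx'],(v-s['cy'])/s['fy'],1]);return -R.T@t,d/np.linalg.norm(d)
def onz(s,u,v,z):
    c,d=ray(s,u,v);return c+d*(z-c[2])/d[2]
def proj(s,X):
    p=np.array(s['R'])@np.array(X)+np.array(s['t']);return s['fx']*p[0]/p[2]+s['cx'],s['fy']*p[1]/p[2]+s['cy']
def tri(rs):
    A=0;b=0
    for c,d in rs:
        P=np.eye(3)-np.outer(d,d);A=A+P;b=b+P@c
    x=np.linalg.solve(A,b);return x,[np.linalg.norm((np.eye(3)-np.outer(d,d))@(x-c)) for c,d in rs]
E
python3 - <<'E'
from h import *
np.set_printoptions(precision=4,suppress=True)
a=snap('scene','scene0');b=snap('top','top0')
for s in(a,b): print(s['fx'],s['cx'],s['cy'],ray(s,s['cx'],s['cy']))
print(env.state())
both=cv2.hconcat([cv2.imread('pics/scene0.png'),cv2.imread('pics/top0.png')])
E
```

```text
434.21772497284496 285.7844321551706 206.99302239372716 (array([-0.1642,  0.3612,  0.9756]), array([ 0.637 , -0.4048, -0.656 ]))
387.38546649961614 283.30959731460837 220.44838026153255 (array([ 0.4798, -0.0958,  1.3075]), array([ 0.0484,  0.0304, -0.9984]))
{'clock': 0.1, 'joint_positions': array([ 1.0693,  0.6   , -0.0025,  1.6   ,  0.0018,  0.9429, -0.0798]), 'dq': array([-0.0001, -0.0015, -0.0002, -0.0039,  0.0008,  0.0005,  0.0003]), 'effort': array([  0.0045, -76.6558,   1.5019, -25.2936,  -0.0523,   0.0136,
         0.0001]), 'ee_pos': array([ 0.2986, -0.6602,  0.2179]), 'ee_rot': array([ 0.9775,  0.2108, -0.0002, -0.0006]), 'contact_force': array([ 0.6811, -0.1252, -0.0975]), 'moment': array([ 0.0346, -0.0213, -0.0301]), 'finger_force': 0.0, 'finger_gap': 0.09316165216490867}
```

View pics/scene0.png

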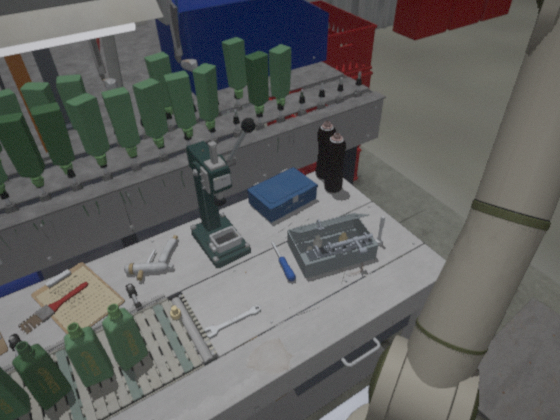

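View pics/top0.png

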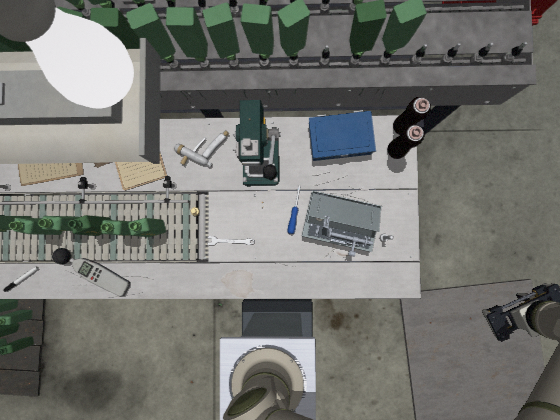

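The scene view shows the bin with its lid partly open around (332,244), with the screwdriver at (287,265) and the spanner at (235,320). In the top view the bin is around (342,222), the pin at (387,238), and the press lever knob at (270,172). I'll enlarge both crops.

```bash
python3 - <<'E'
from h import *
np.set_printoptions(precision=4,suppress=True)
a=cv2.imread('pics/scene0.png')[205:285,265:395];b=cv2.imread('pics/top0.png')[180:265,280:410]
r=lambda i:cv2.resize(i,(780,None or int(i.shape[0]*6)),interpolation=cv2.INTER_CUBIC)
cv2.imwrite('pics/c1.png',cv2.resize(cv2.vconcat([a,b]),None,fx=3.6,fy=3.6,interpolation=cv2.INTER_CUBIC))
E
```

```text
(no output)
```

View pics/c1.png

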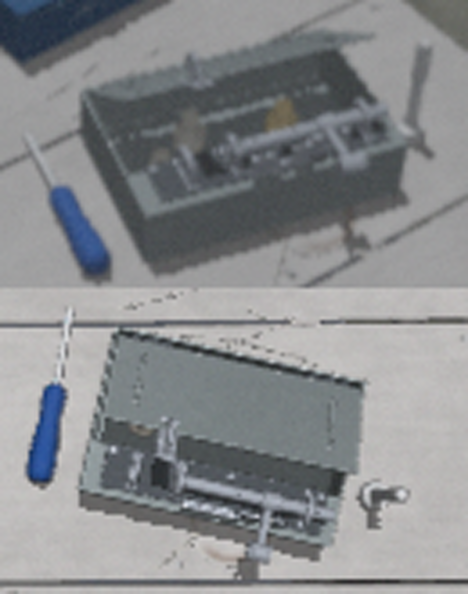

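The lid is about half open. The bolt's handle points to the front-right, with the drum near top-view pixel (353,253). The front deck corners are near (303,235) and (370,251).

```bash
python3 - <<'E'
from h import *
np.set_printoptions(precision=4,suppress=True)
s=load('top0');g=load('scene0')
P=lambda x,y:(280+x/3.6,180+(y-288)/3.6)
Q=lambda x,y:(265+x/3.6,205+y/3.6)
for n,x,y,z in[('FL',82,487,.06),('FR',325,545,.06),('BL',118,335,.06),('BR',365,380,.06),('drum',262,552,.076),('pinbase',372,498,0),('pintop',403,495,.11),('drvTip',70,310,.01),('drvEnd',40,475,.013)]:
    print(n,onz(s,*P(x,y),z))
print('drum tri',tri([ray(s,*P(262,552)),ray(g,*Q(352,163))]))
print('FR tri',tri([ray(s,*P(325,545)),ray(g,*Q(405,150))]))
print('FL tri',tri([ray(s,*P(82,487)),ray(g,*Q(152,237))]))
print('knob',tri([ray(s,270,172),ray(g,248,125)]))
E
```

```text
FL [ 0.4921 -0.1202  0.06  ]
FR [ 0.4395 -0.3349  0.06  ]
BL [ 0.6282 -0.1535  0.06  ]
BR [ 0.5859 -0.3727  0.06  ]
drum [ 0.4342 -0.2769  0.076 ]
pinbase [ 0.481  -0.3906  0.    ]
pintop [ 0.4833 -0.392   0.11  ]
drvTip [ 0.658  -0.1112  0.01  ]
drvEnd [ 0.504  -0.0822  0.013 ]
drum tri (array([ 0.4344, -0.2769,  0.0732]), [np.float64(0.0005276522256597162), np.float64(0.0005276522256597893)])
FR tri (array([ 0.4385, -0.3378,  0.0494]), [np.float64(0.0010983775959629522), np.float64(0.0010983775959630437)])
FL tri (array([ 0.4912, -0.1225,  0.028 ]), [np.float64(0.002171726902044678), np.float64(0.0021717269020445616)])
knob (array([ 0.6283, -0.0411,  0.4596]), [np.float64(4.278710243322836e-05), np.float64(4.278710243317908e-05)])
```

```bash
for i in 1; do
python3 -m crank '[[[0.5,-0.46,-0.13],[0,0,0],93],[[1,-0.92,-0.25],[0,0,0],93]]'
python3 -m crank '[[[0.5,-0.46,-0.13],[0,0,0],93],[[1,-0.92,-0.25],[0,0,0],93]]'
python3 -m crank '[[[0.5,-0.46,-0.13],[0,0,0],93],[[1,-0.92,-0.25],[0,0,0],93]]'
python3 -m crank '[[[0.5,-0.46,-0.13],[0,0,0.058],50],[[1,-0.92,-0.25],[0,0,0.116],20],[[1,-0.92,-0.25],[0,0,0.174],0],[[1,-0.92,-0.25],[0,0,0.212],0],[[1,-0.92,-0.25],[0,0,0.212],0]]'; done
python3 - <<'E'
from h import *
s=snap('wrist','w1'); st=env.state(); print(st['clock'],st['ee_pos'],st['ee_rot'],s['fx'],ray(s,s['cx'],s['cy']))
E
```

```text
clock: 0.35
ee_pos: [0.3413, -0.5593, 0.238]
ee_rot: [0.978, 0.21, -0.0, -0.001]
contact_force: [1.7, -0.2, 1.0]
finger_gap: 0.0932
finger_force: 0.0
clock: 0.6
ee_pos: [0.3844, -0.4587, 0.2587]
ee_rot: [0.978, 0.211, -0.0, -0.0]
contact_force: [0.5, -0.2, -0.0]
finger_gap: 0.0925
finger_force: 0.0
clock: 0.85
ee_pos: [0.4269, -0.3587, 0.2788]
ee_rot: [0.978, 0.211, -0.0, -0.0]
contact_force: [1.0, -0.7, 0.5]
finger_gap: 0.0931
finger_force: 0.0
clock: 1.48
ee_pos: [0.469, -0.2601, 0.2984]
ee_rot: [0.993, -0.12, -0.0, 0.0]
contact_force: [-0.2, -0.4, 0.0]
finger_gap: 0.0477
finger_force: 0.0
1.525 [ 0.46894786 -0.26026027  0.2984202 ] [ 9.92912124e-01 -1.18850556e-01 -2.43789933e-04  1.01476958e-06] 296.5181301205781 (array([ 0.54155913, -0.2780427 ,  0.46372971]), array([-0.2602721 ,  0.06374258, -0.96342894]))
```

View pics/w1.png

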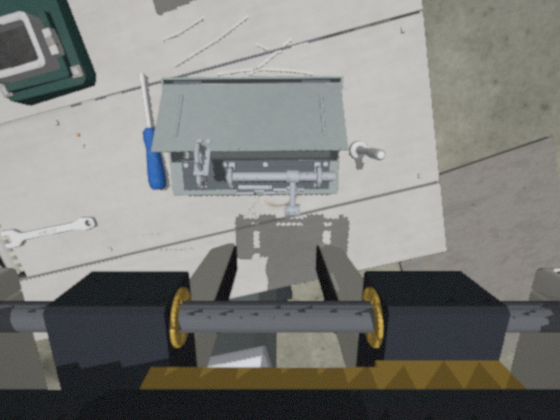

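The wrist view shows the deck front-left corner at about (174,194) and front-right at (338,192). The drum is near (293,210), the staple near (203,158), the lid's front edge runs from (155,149) to (347,151), and the pin foot is near (357,150).

```bash
python3 - <<'E'
from h import *
np.set_printoptions(precision=4,suppress=True)
s=load('w1');t=load('top0');P=lambda x,y:(280+x/3.6,180+(y-288)/3.6)
print(onz(s,174,194,.06),onz(s,338,192,.06))
for n,w,p in[('FL',(174,193),(82,487)),('FR',(338,191),(325,545)),('drum',(293,210),(262,552)),('lidFL',(155,149),(95,437)),('lidFR',(347,151),(357,472)),('lidBL',(163,80),(118,335)),('lidBR',(341,80),(365,380))]:
    print(n,*tri([ray(s,*w),ray(t,*P(*p))]))
E
```

```text
[ 0.4917 -0.1197  0.06  ] [ 0.4403 -0.3416  0.06  ]
FL [ 0.4925 -0.12    0.0593] [np.float64(0.00041537979753689477), np.float64(0.00041537979753695196)]
FR [ 0.4385 -0.3411  0.0448] [np.float64(0.003206755791318276), np.float64(0.0032067557913183524)]
drum [ 0.4346 -0.2759  0.0786] [np.float64(0.0007015892108462482), np.float64(0.0007015892108462183)]
lidFL [ 0.5448 -0.1308  0.0977] [np.float64(0.009750860902138178), np.float64(0.009750860902138043)]
lidFR [ 0.5024 -0.3462  0.1427] [np.float64(0.0001900110711284996), np.float64(0.00019001107112858368)]
lidBL [ 0.6306 -0.1542  0.0623] [np.float64(0.002787619310420385), np.float64(0.002787619310420647)]
lidBR [ 0.6121 -0.4442 -0.2576] [np.float64(0.0012676654911883715), np.float64(0.001267665491188414)]
```

The deck corners triangulate at about 0.06 height and 228 mm apart, and the drum at z 0.077. That gives a bin yaw of -13.0° and a centre at (0.540,-0.248). Next I close the lid by pushing down with shut fingers at bin x -12, y 0.

```bash
python3 -m crank '[[[0.34,-0.18,0.4],[0,0,0],0],[[0.68,-0.36,0.9],[0,0,0],0],[[0.68,-0.36,0.9],[0,0,0],0]]'
python3 -m crank '[[[0,0,0.33],[0,0,0],0],[[0,0,0.66],[0,0,0],0],[[0,0,1],[0,0,0],0]]'
python3 -m crank '[[[0,0,0.2],[0,0,0],0],[[0,0,0.4],[0,0,0],0],[[0,0,0.6],[0,0,0],0],[[0,0,0.8],[0,0,0],0],[[0,0,0.95],[0,0,0],0],[[0,0,0.97],[0,0,0],0]]'
```

```text
clock: 1.9
ee_pos: [0.529, -0.2439, 0.2234]
ee_rot: [0.993, -0.118, -0.002, -0.001]
contact_force: [-0.5, 0.2, 0.5]
finger_gap: 0.0135
finger_force: 0.0
clock: 2.28
ee_pos: [0.5283, -0.2464, 0.147]
ee_rot: [0.993, -0.12, 0.001, 0.0]
contact_force: [-0.4, 0.2, 0.5]
finger_gap: 0.0006
finger_force: 0.0
clock: 3.02
ee_pos: [0.5286, -0.2454, 0.068]
ee_rot: [0.993, -0.12, -0.0, -0.0]
contact_force: [-0.0, 0.3, -0.4]
finger_gap: 0.0002
finger_force: 0.0
```

```bash
python3 -m crank '[[[0,0,0.03],[0,0,0],0],[[0,0,0.06],[0,0,0],0],[[0,0,0.08],[0,0,0],0],[[0,0,0.08],[0,0,0],0]]'
python3 -m crank '[[[0,0,-0.5],[0,0,0],30],[[-0.7,0,-1],[0,0,0],50],[[-0.9,-0.1,-1],[0,0,0],50],[[-0.9,-0.1,-1],[0,0,0],50]]'
python3 - <<'E'
from h import *
s=snap('wrist','w2'); print(env.state()['ee_pos'])
E
```

```text
clock: 3.52
ee_pos: [0.5288, -0.2455, 0.0645]
ee_rot: [0.993, -0.12, 0.001, 0.0]
contact_force: [-3.8, 2.4, 21.6]
finger_gap: 0.0006
finger_force: 10.5
clock: 4.03
ee_pos: [0.4602, -0.2201, 0.1437]
ee_rot: [0.993, -0.12, 0.001, 0.0]
contact_force: [0.1, -1.0, -0.5]
finger_gap: 0.0358
finger_force: 0.0
[ 0.46134485 -0.22059198  0.14329825]
```

View pics/w2.png

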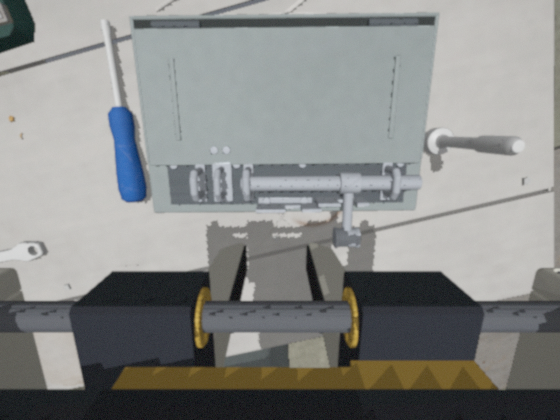

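The lid is shut: contact came at z 0.0645 with 21 N, and the staple now lies in line at (222,183). The drum is at (347,237) and the plates lie along (255–350, 200–212). I'll enlarge the bolt area.

```bash
python3 - <<'E'
from h import *
np.set_printoptions(precision=4,suppress=True)
i=cv2.imread('pics/w2.png')[160:250,230:380]
cv2.imwrite('pics/c2.png',cv2.resize(i,None,fx=5.3,fy=5.3,interpolation=cv2.INTER_CUBIC))
s=load('w2')
FL,FR=onz(s,154,211,.06),onz(s,417,209,.06)
print(FL,FR,np.linalg.norm(FL-FR))
print('drum',onz(s,347,235,.085),tri([ray(s,347,237),ray(load('w1'),293,210)]))
E
```

```text
[ 0.492  -0.1186  0.06  ] [ 0.4391 -0.3412  0.06  ] 0.22877556470747248
drum [ 0.4403 -0.2739  0.085 ] (array([ 0.4336, -0.2754,  0.0732]), [np.float64(9.38696533547458e-05), np.float64(9.386965335462476e-05)])
```

View pics/c2.png

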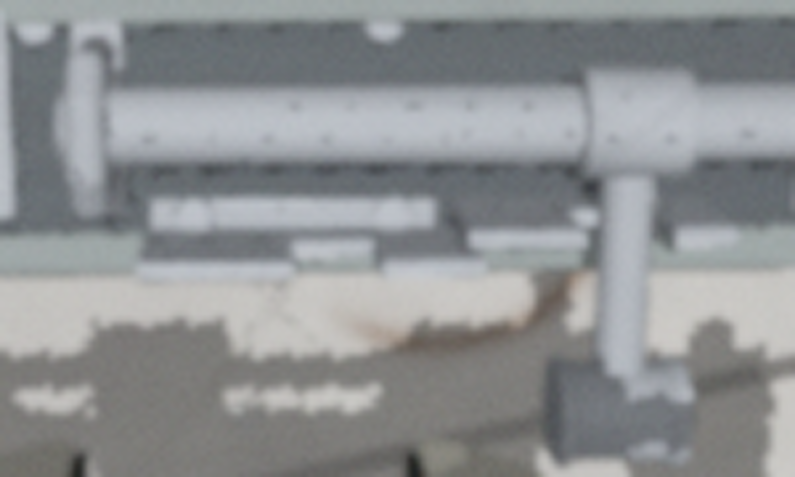

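The crop shows the first plate's edge running x 470–740 (y≈238), with its notch at 588–672. The keeper's edge runs 137–490 (y≈270), with its notch at 295–383. I'll cast these onto z 0.084.

```bash
python3 - <<'E'
from h import *
np.set_printoptions(precision=4,suppress=True)
s=load('w2');f=lambda x,y,z:onz(s,230+x/5.3,160+y/5.3,z)
FL,FR=onz(s,154,211,.06),onz(s,417,209,.06)
ey=(FL-FR)/np.linalg.norm(FL-FR);ex=np.array([ey[1],-ey[0],0]);C=(FL+FR)/2+.076*ex
B=lambda p:((p-C)@ex*1e3,(p-C)@ey*1e3)
print('C',C,'yaw',np.degrees(np.arctan2(ex[1],ex[0])))
for n,x,y,z in[('k0',137,270,.084),('kn0',295,270,.084),('kn1',383,268,.084),('k1',490,266,.084),('f0',470,240,.084),('fn0',588,240,.084),('fn1',672,240,.084),('f1',740,238,.084),('drum',622,412,.078),('drumL',548,412,.078),('drumR',695,412,.078),('rodhub',640,120,.082)]:
    print(n,np.round(B(f(x,y,z)),1))
st=env.state();g=C-.094*ex-.05*ey;print('grip',g)
from scipy.spatial.transform import Rotation as R
M=R.from_quat(st['ee_rot']).as_matrix();print(st['ee_pos'],M)
g[2]=.057;print('to grip units',M.T@(g-st['ee_pos'])/.08)
print('tool yaw err deg',np.degrees(np.arcsin(np.cross(ex,M[:,0])[2])), 'ex,ey in tool',M.T@ex,M.T@ey)
E
```

```text
C [ 0.5395 -0.2475  0.06  ] yaw -13.371467579973414
k0 [-70.1  24. ]
kn0 [-70.3   0.5]
kn1 [-70.1 -12.6]
k1 [-69.9 -28.4]
f0 [-65.9 -25.3]
fn0 [-66.1 -42.8]
fn1 [-66.2 -55.2]
f1 [-65.9 -65.2]
drum [-95.4 -50.8]
drumL [-95.3 -39.2]
drumR [-95.4 -62.2]
rodhub [-48.6 -49.9]
grip [ 0.4365 -0.2744  0.06  ]
[ 0.4613 -0.2206  0.1433] [[ 0.9711 -0.2385  0.0019]
 [-0.2385 -0.9711 -0.0006]
 [ 0.0019  0.0001 -1.    ]]
to grip units [-0.1432  0.7267  1.0785]
tool yaw err deg -0.4273669333845 ex,ey in tool [ 1.     -0.0075  0.0019] [-0.0075 -1.     -0.0001]
```

Keeper notch to first notch comes to about 43.3 mm, and the plate ends agree with their given lengths. Now I grip the drum.

```bash
python3 -m crank '[[[-0.15,0.4,0.1],[0,0,0],50],[[-0.15,0.74,0.2],[0,0,0],50],[[-0.15,0.74,0.4],[0,0,0],50],[[-0.15,0.74,0.7],[0,0,0],50],[[-0.15,0.74,1],[0,0,0],50]]'
python3 -m crank '[[[0,0,0.05],[0,0,0],50],[[0,0,0.05],[0,0,0],40],[[0,0,0.05],[0,0,0],30],[[0,0,0.05],[0,0,0],15],[[0,0,0.05],[0,0,0],10],[[0,0,0.05],[0,0,0],10],[[0,0,0.05],[0,0,0],10]]' 15
python3 - <<'E'
from h import *
st=env.state();C=np.array([.5395,-.2475]);ex=np.array([.9729,-.2312]);ey=np.array([.2312,.9729]);d=st['ee_pos'][:2]-C
print(d@ex*1e3,d@ey*1e3,st['ee_pos'],st['finger_gap'],st['finger_force'],st['contact_force'])
E
```

```text
clock: 4.7
ee_pos: [0.4363, -0.276, 0.0613]
ee_rot: [0.993, -0.12, 0.001, 0.0]
contact_force: [-0.7, 0.3, -0.7]
finger_gap: 0.0498
finger_force: 0.0
clock: 5.58
ee_pos: [0.4353, -0.2751, 0.0589]
ee_rot: [0.993, -0.12, 0.0, 0.0]
contact_force: [1.5, 1.5, 6.1]
finger_gap: 0.0197
finger_force: 15.0
-94.9529507019294 -50.91690772307878 [ 0.43534702 -0.27508427  0.05894249] 0.01974649942434008 14.989410638809204 [1.47079219 1.46899914 6.05746741]
```

```bash
python3 -m crank '[[[0.011,0,-0.114],[0,0,0],10],[[0.045,0,-0.224],[0,0,0],10],[[0.1,0,-0.325],[0,0,0],10],[[0.174,0,-0.412],[0,0,0],10],[[0.24,0,-0.468],[0,0,0],10],[[0.24,0,-0.468],[0,0,0],10],[[0.24,0,-0.468],[0,0,0],10]]' 20
python3 - <<'E'
from h import *
st=env.state();C=np.array([.5395,-.2475]);ex=np.array([.9729,-.2312]);ey=np.array([.2312,.9729]);d=st['ee_pos'][:2]-C
print(d@ex*1e3,d@ey*1e3,st['ee_pos'],st['finger_gap'],st['finger_force'],st['contact_force'])
E
```

```text
clock: 6.45
ee_pos: [0.4531, -0.2794, 0.096]
ee_rot: [0.993, -0.12, -0.0, -0.0]
contact_force: [0.9, 4.7, 3.4]
finger_gap: 0.0197
finger_force: 20.0
-76.65815345514989 -50.97470420712239 [ 0.45313288 -0.27937031  0.09599379] 0.019669637018511602 19.985373616218567 [0.89130644 4.73953033 3.37996148]
```

```bash
python3 -m crank '[[[0,-0.13,0],[0,0,0],10],[[-0.002,-0.27,0],[0,0,0],10],[[-0.003,-0.41,0],[0,0,0],10],[[-0.004,-0.52,0],[0,0,0],10],[[-0.004,-0.546,0],[0,0,0],10],[[-0.004,-0.546,0],[0,0,0],10],[[-0.004,-0.546,0],[0,0,0],10]]' 20
python3 - <<'E'
from h import *
s=snap('wrist','w3')
cv2.imwrite('pics/c3.png',cv2.resize(cv2.imread('pics/w3.png')[150:300,120:420],None,fx=2.6,fy=2.6,interpolation=cv2.INTER_CUBIC))
st=env.state();C=np.array([.5395,-.2475]);ex=np.array([.9729,-.2312]);ey=np.array([.2312,.9729]);d=st['ee_pos'][:2]-C
print(d@ex*1e3,d@ey*1e3,st['ee_pos'],st['finger_gap'],st['finger_force'],st['contact_force'])
E
```

```text
clock: 7.32
ee_pos: [0.4632, -0.237, 0.096]
ee_rot: [0.993, -0.12, -0.0, -0.0]
contact_force: [-4.4, 3.0, 4.3]
finger_gap: 0.0195
finger_force: 20.0
-76.63410184416637 -7.513465893971267 [ 0.46320464 -0.23709192  0.09597629] 0.019646167388092977 19.974118173122406 [-4.73213034  2.82073172  3.76947661]
```

View pics/c3.png

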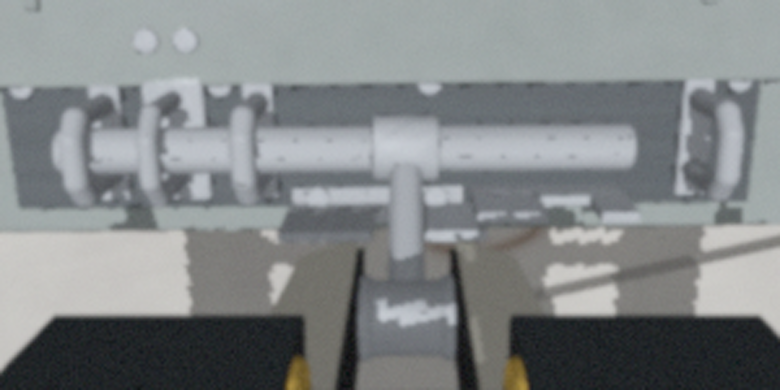

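The bolt now passes through the staple (crop: staple at (150,150), rod tip at (60,150)), and the handle hangs over the keeper. Now I lower it and feel for the notch.

```bash
python3 -m crank '[[[-0.105,0,0.098],[0,0,0],10],[[-0.17,0,0.192],[0,0,0],10],[[-0.205,0,0.27],[0,0,0],10],[[-0.205,0,0.27],[0,0,0],10]]' 20
python3 - <<'E'
from h import *
st=env.state();C=np.array([.5395,-.2475]);ex=np.array([.9729,-.2312]);ey=np.array([.2312,.9729]);d=st['ee_pos'][:2]-C
print(d@ex*1e3,d@ey*1e3,st['ee_pos'],st['finger_gap'],st['finger_force'],st['contact_force'])
E
```

```text
clock: 7.88
ee_pos: [0.4476, -0.2335, 0.0738]
ee_rot: [0.993, -0.12, -0.0, -0.0]
contact_force: [-3.8, 0.8, -1.3]
finger_gap: 0.02
finger_force: 20.0
-92.66926448342124 -7.605642173309572 [ 0.44758253 -0.23347422  0.07381595] 0.019969619045000275 19.978567957878113 [-3.79697546  0.75936954 -1.2865815 ]
```

```bash
python3 -m crank '[[[-0.02,0,0.07],[0,0,0],10],[[-0.03,0,0.14],[0,0,0],10],[[-0.035,0,0.2],[0,0,0],10],[[-0.035,0,0.22],[0,0,0],10],[[-0.035,0,0.22],[0,0,0],10]]' 20
python3 - <<'E'
from h import *
st=env.state();C=np.array([.5395,-.2475]);ex=np.array([.9729,-.2312]);ey=np.array([.2312,.9729]);d=st['ee_pos'][:2]-C
print(d@ex*1e3,d@ey*1e3,st['ee_pos'],st['finger_gap'],st['finger_force'],st['contact_force'])
E
```

```text
clock: 8.5
ee_pos: [0.4454, -0.2329, 0.0578]
ee_rot: [0.993, -0.12, 0.001, 0.0]
contact_force: [-6.3, 0.4, 21.4]
finger_gap: 0.0196
finger_force: 20.0
-94.90515286597763 -7.586666334597749 [ 0.4454116  -0.23293882  0.0578044 ] 0.01956692712006458 19.97921794652939 [-6.27642906  0.40456862 21.40754031]
```

The handle is seated: z 0.0578 is below the starting height, and pressing gives 21 N. Now I release and back off, then check.

```bash
python3 -m crank '[[[0,0,-0.015],[0,0,0],10],[[0,0,-0.015],[0,0,0],30],[[0,0,-0.015],[0,0,0],45],[[0,0,-0.015],[0,0,0],45],[[0,0,-0.25],[0,0,0],45],[[0,0,-0.6],[0,0,0],45],[[-0.1,0,-1],[0,0,0],45],[[-0.1,0,-1],[0,0,0],45]]'
python3 - <<'E'
from h import *
s=snap('wrist','w4');snap('top','top1');a=cv2.imread('pics/w4.png')[:270];b=cv2.imread('pics/top1.png')[180:265,280:410]
b=cv2.resize(b,(560,366),interpolation=cv2.INTER_CUBIC)[:320]
cv2.imwrite('pics/c4.png',cv2.vconcat([a,b]));print(env.state()['contact_force'],env.state()['clock'])
E
```

```text
clock: 9.5
ee_pos: [0.4379, -0.2311, 0.1385]
ee_rot: [0.993, -0.12, 0.002, 0.0]
contact_force: [0.6, -0.9, -0.3]
finger_gap: 0.0451
finger_force: 0.0
[0.64935744 1.26172662 0.34369222] 9.6
```

View pics/c4.png

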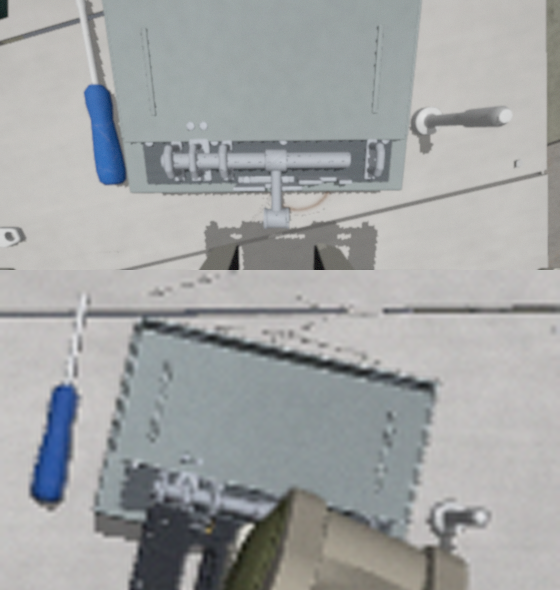

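The lid is shut, the bolt is through the staple at (200,160), and the drum sits at (277,215) in the front notch position. The pin (425,120) and screwdriver are undisturbed. I'll do one numeric check that the handle is down, then hand in.

```bash
python3 - <<'E'
from h import *
p=onz(load('w4'),277,217,.078)[:2]-np.array([.5395,-.2475])
x,y=p@[.9729,-.2312],p@[.2312,.9729];print(x,y)
if abs(x+.095)<.006: print(env.sign_off())
E
```

```text
-0.09437850443810908 -0.008505911317491703
the job is handed in; nothing more can be done
None
```

The job is handed in: the lid is shut, the bolt is through the staple, the handle is fully down in the keeper's notch, and the pin, screwdriver, spanner and collar showed no sign of being touched, after about 9.6 s on the clock.

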